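# Open the label printer's cover for a new roll

## Task

The label printer on the repair bench has run out of labels: using only the fingers, press its orange release tab so that the cover springs ajar, then push the cover up and back until it rests fully open, without forcing it. Do not grip the cover, and leave the new label roll, the screwdriver, the memory module and the bottle where they are.

Things in the scene. Friction and masses are not known exactly. Their poses are not given: they have to be found in the camera images.
- printer: desktop label printer, fixed, dark grey with a pale grey cover, 205 mm deep (x), 145 wide (y), 122 high. Origin: on the bench, 105 mm behind its front face (-x is the front, +z up). The front 45 mm of its top is a dark fascia at z = 118 mm, with the orange tab at the -y end; behind it the cover spans x = -60 to +90 mm and the full width
- tab_top (a point): centre of the top of the orange release tab, 22 (x) by 28 mm (y), 9 mm proud of the fascia, 24 mm in front of the cover's lip; at (-84, -50, 127) mm in the printer's frame when up. Pressed straight down: about 3 N starts it, about 5 N bottoms it after 6 mm, the cover is let go after 4 to 4.5 mm. It springs back
- tab (a joint): release tab, m: 0 at rest, 0.006 fully pressed (straight down)
- lid (a joint): cover angle, rad: 0 shut and latched; once released its spring lifts it to about 0.7, where it stays; beyond that it moves freely (under 2 N at the lip), sinks back to about 0.7 if let go below about 1.4, and falls open by itself beyond about 1.5, on to its stop at 1.83, where it stays
- lid_hinge (a point): middle of the hinge axis (fixed, along the printer's y), in the printer's frame at (90, 0, 100) mm. Opening swings the cover's front up and back towards the printer's +x
- lid_lip (a point): middle of the lower front edge of the cover, 150 mm from the hinge axis; moves with the cover, some 79 mm above the fascia when ajar. The edge is straight, 144 mm long (y). The underside, flush with this edge and the hinge, is what the fingers push. Its axes are the printer's when the cover is shut
- lid_top (a point): middle of the cover's outer face, 21 mm above its underside. The cover has a dark inner frame (lower 9 mm, with the underside and lip) and a pale outer shell (upper 12 mm), whose front stands 3 mm behind the lip
- platen (a point): middle of the black platen roller on the cover, 14 mm across, 86 mm long (y), half sunk in the underside 13 mm behind the lip; it may be touched. Towards the tab's end, 50 to 66 mm from the cover's middle, a small latch bracket hangs 13 mm below the underside
- label_roll: loose new label roll standing on end, white, 68 mm across, 57 mm high, 160 g, hole 28 mm. Origin: centre of its underside
- screwdriver: loose small screwdriver lying on the bench, 140 mm long along its x, 13 mm thick, 50 g. Origin: on the bench under it, 75 mm from its handle end
- memory_module: loose memory module lying flat, green board 68 x 30 x 4 mm, 20 g. Origin: centre of its underside
- cleaner_bottle: loose white plastic bottle with a blue cap, standing, 42 mm across, 105 mm high, 110 g. Origin: centre of its underside

How it is judged:
By the outcome, as a careful person would: the job done as asked, in the order asked, and still so for the second after the job is handed in, with the robot touching nothing.
It also fails if it takes over 38 s, if anything falls off the work surface, if the arm or the gripper's body presses on something with over 40 N, if the wrist force passes 120 N, or if a joint passes its speed limit or range.

## Robot

A 6-joint arm with a two-finger parallel gripper is mounted at the origin on the work surface. World frame = base frame: x ahead of the robot, y to its left, z up, the work surface at z = 0. Lengths are in m, angles in degrees, forces in N, time in s.
With the tool pointing down it reaches from about 0.4 to 0.825 m from the base axis. Payload 7 kg.
Tool frame: the origin (TCP) lies at the very end of the fingers, on their centre line; the grasp point (between the pads) lies behind it (r.grasp_offset is the z of the grasp point in the tool frame, in m); z points along the fingers, y is the direction in which the jaws open and shut (so a half turn about z gives the same grasp; the last joint's range is limited). The gripper opens to 88 mm and grips with 3 to 60 N. Pads are 19 mm wide; open, the fingers measure 130 mm over their backs; the gripper's body (78 mm by 193 mm) begins 47 mm behind the grasp point.
Start: joints at [88.7, 20.546, 0.682, 0, -70.136, -16.507], TCP at [0.206, 0.643, 0.227] pointing down, gripper open.
Joint ranges: [-176.03, 176.03], [-82.01, 121.73], [-58.28, 71.71], [-173.87, 95.51], [-174.79, -0.11], [-173.66, 173.66]. Speed limits (degrees/s): [136.94, 136.94, 172.46, 180, 180, 180].

## Interface

Orientations are given as [roll, pitch, yaw] about the fixed x, y, z axes, in that order (R = Rz(yaw) Ry(pitch) Rx(roll)).
In Python, from plant import r gives the robot as it stands. The module is installed in compiled form; this text tells all that it offers.
- The arm moves only by the tool servo_tool, never from a script. Its argument "targets" is a list of rows, each an object of numbers: "dx", "dy", "dz": the shift along the world's x, y, z in cm; "spin": the turn about the world's z in rad; "grip": the opening in per cent of the stroke, from 0 (shut) to 100 (fully open). A call has exactly 10 rows; each row is the pose to reach, as a shift and turn from the pose commanded when the call began; what a row does not reach only later rows make up. A row lasts 1/12 s, in which the tool goes at most 41.7 mm and 7.16 degrees, less where a joint would pass 70% of its speed; a pose out of reach is approached as far as the arm can. A call with a gripper value outside its range is refused whole. The fingers move at their own pace and stop on an object; "squeeze" is the grip in N (left out, the last holds). Time passes only in rows, so rows that repeat a pose let the fingers close, or fill a call up. It gives the time, the measured TCP pose, the force and the opening at its end, in the units of the state.
- r.get_state(): the state, without advancing time (a new reading comes with each control period).
- r.capture(name): name is "side" or "top" or "wrist"; returns the picture (384x512x3 uint8, blue, green, red); there is no depth.
- r.get_calibration(name): a dict with "K" (3x3 intrinsics, pixels), "k1" (the pictures are not rectified: a ray, as slopes to the right and down, at radius r is drawn at 1 + k1 r^2 times it, then the intrinsics apply), "extrinsics" (4x4, takes a point from camera to world coordinates). Camera axes: x right, y down, z forward; pixel columns grow to the right and rows downward; lengths in m; the calibration is good to about 2 mm. A picture is of the moment at which its call begins: read the wrist's pose just before it. get_calibration takes no time and is no camera call; for the wrist camera it gives the pose at the moment of the call.
- r.close_job(): hands the job in, once; it reports no verdict.
Trained networks look in the newest picture that a camera, given by its name, has taken for a name from the list of things; names that differ only in an ending like _2 or _b are one class to them, and where a whole thing is asked for, a point or a joint stands for the part that bears it (a point fixed in the world has none). Each returns a list of dicts, best first, with "p" (0 to 1); they miss things now and then, are a little off and sometimes report something else, mostly with a low value. They report only what shows in the picture. A call takes as long as a camera call.
- r.cut_out(name, camera): "mask" (384x512 bool, what is visible of it) and "extent" ([left, top, right, bottom] in pixels, round what is visible of it).
The state is a dict: "time_s": time; "joints": joint angles; "qd": joint speeds; "joint_torque": joint torques, N m; "tcp_pos": TCP position; "eef_rot": TCP orientation; "contact_force": force on the tool from outside, world axes, zero at the start; "moment": the same for the moment, N m; "gripper_width": finger opening in m.
Only numpy, scipy, OpenCV 4.12 (cv2) and the standard library are available. Lean on these libraries where they do the work, as an engineer would, in place of code of your own. Each camera call takes 0.05 s, during which the arm holds its last target. There are 200 camera calls.

## Working session

There is one attempt and no reset: what is moved stays moved. The work goes in short steps, Python scripts to look and compute and a tool call to move; the robot and the scene stay as the last step left them, time stands still between calls to the robot, and variables do not carry over. Pictures are saved under pics/ and viewed, about 8 in all and at most 12, crops included, and the job is handed in when it is done.

Besides the shell and the picture viewer there is one more tool, called after "Emit:" in YAML: its name, and indented under it one key for each argument. servo_tool: Moves the arm, as the interface text tells. Its arguments: {"type":"object","properties":{"targets":{"type":"array"},"squeeze":{"type":"number"}},"required":["targets"]}

```bash
mkdir -p pics; cat > h.py <<'E'
import numpy as np, cv2
from plant import r
def ray(cam,u,v,c=None):
    c=c or r.get_calibration(cam);K=np.array(c["K"]);E=np.array(c["extrinsics"])
    d=np.array([(u-K[0,2])/K[0,0],(v-K[1,2])/K[1,1]]);s=d.copy()
    for _ in range(20): s=d/(1+c["k1"]*(s@s))
    w=E[:3,:3]@np.array([*s,1]);return E[:3,3],w
def at_z(cam,u,v,z):
    o,w=ray(cam,u,v);return o+w*(z-o[2])/w[2]
def proj(cam,P):
    c=r.get_calibration(cam);K=np.array(c["K"]);E=np.array(c["extrinsics"])
    p=(np.atleast_2d(P)-E[:3,3])@E[:3,:3];s=p[:,:2]/p[:,2:]
    s=s*(1+c["k1"]*(s**2).sum(1,keepdims=True));return s*[K[0,0],K[1,1]]+[K[0,2],K[1,2]]
E
python3 - <<'E'
from h import *
s=r.get_state();print(s)
print(r.grasp_offset)
ims=[r.capture(n) for n in("side","top")]
cv2.imwrite("pics/a.png",cv2.resize(np.hstack(ims),(800,300),interpolation=cv2.INTER_AREA))
cv2.imwrite("pics/top.png",ims[1]);cv2.imwrite("pics/side.png",ims[0])
for c in("top","side"):
    print(c,np.round(r.get_calibration(c)["extrinsics"],3).tolist())
    for n in("printer","tab_top","lid_top","label_roll","cleaner_bottle","memory_module","screwdriver"):
        for d in r.cut_out(n,c)[:2]:
            ys,xs=np.nonzero(d["mask"]);print(c,n,round(d["p"],2),np.round(d["extent"]),xs.mean().round(1),ys.mean().round(1),d["mask"].sum())
E
```

```text
{'time_s': 0.0, 'joints': array([ 8.87000120e+01,  2.05919518e+01,  6.34437523e-01, -2.15723324e-02,
       -7.01364063e+01, -1.65073646e+01]), 'qd': array([-0.10787403,  0.02509412, -0.04830284,  0.04809139,  0.02499218,
       -0.0410384 ]), 'joint_torque': array([-4.82042105e-04, -5.82721674e+01,  2.93047446e+01,  6.99722752e+00,
        6.70033711e-03, -1.58403782e-04]), 'tcp_pos': array([0.20628863, 0.64218865, 0.22561734]), 'eef_rot': array([ 1.79904188e+02, -7.24573458e-03, -1.78146931e+01]), 'contact_force': array([-0.62588308, -0.60896037, -0.82677935]), 'moment': array([-0.03568098,  0.01463255,  0.05019615]), 'gripper_width': 0.08777083474932464}
-0.0188
top [[0.011, -0.998, 0.059, 0.461], [-1.0, -0.011, -0.012, 0.051], [0.013, -0.059, -0.998, 0.994], [0.0, 0.0, 0.0, 1.0]]
top printer 0.6 [274. 150. 341. 240.] 307.1 194.6 5583
top tab_top 0.64 [323. 227. 337. 235.] 328.2 230.6 124
top tab_top 0.38 [273. 151. 343. 238.] 307.0 194.6 5677
top lid_top 0.83 [278. 155. 342. 221.] 309.0 186.1 4004
top label_roll 0.55 [359. 165. 391. 191.] 374.0 179.8 697
top cleaner_bottle 0.75 [231. 159. 245. 181.] 237.3 167.3 236
top memory_module 0.7 [229. 216. 247. 238.] 237.6 225.0 290
top screwdriver 0.66 [358. 227. 374. 258.] 366.6 244.1 169
side [[0.856, -0.255, 0.449, 0.174], [-0.517, -0.43, 0.74, -0.574], [0.004, -0.866, -0.5, 0.492], [0.0, 0.0, 0.0, 1.0]]
side printer 0.69 [197. 173. 342. 297.] 267.3 231.8 12378
side tab_top 0.61 [231. 221. 250. 238.] 238.2 228.4 248
side tab_top 0.21 [222. 173. 339. 241.] 279.5 205.4 4445
side lid_top 0.57 [223. 178. 338. 238.] 279.7 205.6 4424
side lid_top 0.52 [329. 267. 379. 324.] 354.2 296.9 2345
side label_roll 0.78 [328. 266. 378. 325.] 354.4 296.9 2280
side cleaner_bottle 0.82 [242. 163. 259. 185.] 251.8 173.4 273
side memory_module 0.63 [177. 219. 200. 227.] 188.3 223.0 245
side screwdriver 0.84 [237. 310. 297. 371.] 260.0 345.5 591
```

View pics/top.png

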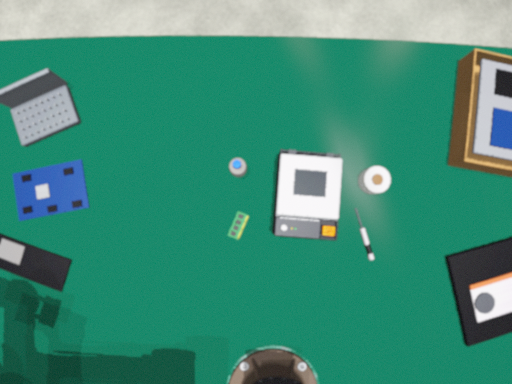

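View pics/side.png

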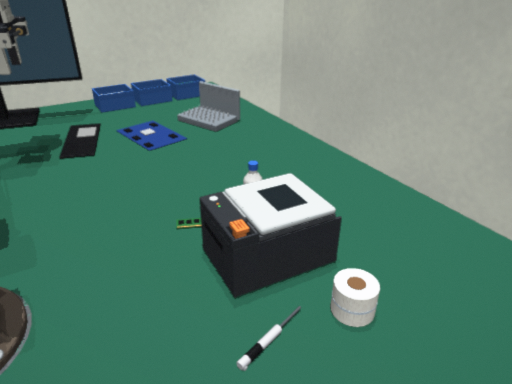

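The top view shows the printer nearly aligned with the world axes. Its tab is at (328,231), the cover centre is near (309,186), and the roll and screwdriver lie to its right. In the side view the tab is at (239,228) and the cover is shut. Next I fit the printer's pose.

```bash
cat > fit.py <<'E'
from h import *
from scipy.optimize import minimize
import itertools
box=lambda a,b,c:np.array(list(itertools.product(a,b,c)))/1e3
body=np.vstack([box((-105,100),(-72.5,72.5),(0,)),box((-105,-60),(-72.5,72.5),(118,)),box((-57,90),(-72,72),(121,))])
lid=box((-57,90),(-72,72),(109,121))
def W(P,q):
    c,s=np.cos(q[2]),np.sin(q[2]);return P@np.array([[c,s,0],[-s,c,0],[0,0,1]])+[q[0],q[1],0]
S=4
M=[]
for cam in("top","side"):
    r.capture(cam)
    for n,P in(("printer",body),("lid_top",lid)):
        m=r.cut_out(n,cam)[0]["mask"].astype(np.float32)
        M.append((cam,n,P,cv2.GaussianBlur(cv2.resize(m,None,fx=S,fy=S,interpolation=cv2.INTER_LINEAR),(0,0),3)))
cal={c:r.get_calibration(c) for c in("top","side")}
r.get_calibration=None if False else r.get_calibration
def cost(q,show=False):
    t=0
    for cam,n,P,m in M:
        uv=(proj(cam,W(P,q))+.5)*S
        h=cv2.convexHull(uv.astype(np.float32)); k=np.zeros(m.shape,np.uint8)
        cv2.fillConvexPoly(k,np.round(h*16).astype(np.int32),1,shift=4)
        iou=np.minimum(m,k).sum()/np.maximum(m,k).sum(); t-=iou
        if show:print(cam,n,round(float(iou),3))
    return t
p=at_z("top",307,195,.1);q0=[p[0],p[1],-.05];print(q0)
best=min((minimize(cost,[q0[0],q0[1],y],method="Nelder-Mead",options=dict(initial_simplex=[[q0[0]+a,q0[1]+b,y+c] for a,b,c in((0,0,0),(.01,0,0),(0,.01,0),(0,0,.08))])) for y in(-.1,0,.1)),key=lambda o:o.fun)
q=best.x;print("pose",q,best.fun);cost(q,True)
tt=W(np.array([[-84,-50,127]])/1e3,q);print("tab",tt,proj("top",tt),proj("side",tt))
print("tab from pixels",at_z("top",328.2,230.6,.127),at_z("side",238.2,228.4,.123))
np.save("q.npy",q)
for n,z in(("label_roll",0.028),("cleaner_bottle",.05),("memory_module",.003),("screwdriver",.006)):
    m=r.cut_out(n,"side")[0]["mask"];ys,xs=np.nonzero(m);print(n,at_z("side",xs.mean(),ys.mean(),z).round(3))
E
python3 fit.py
```

```text
[np.float64(0.5076028955162769), np.float64(-0.07190288314772408), -0.05]
pose [ 0.51336566 -0.0728635  -0.07135301] -3.1765928268432617
top printer 0.946
top lid_top 0.941
side printer 0.949
side lid_top 0.341
tab [[ 0.42601478 -0.1167477   0.127     ]] [[328.03136263 230.37784945]] [[238.38302546 224.80303802]]
tab from pixels [ 0.42551219 -0.11713718  0.127     ] [ 0.42381656 -0.11997653  0.123     ]
label_roll [ 0.554 -0.253  0.028]
cleaner_bottle [0.607 0.145 0.05 ]
memory_module [0.425 0.098 0.003]
screwdriver [ 0.391 -0.24   0.006]
```

Emit:
servo_tool:
  targets:
    - {"dx":2,"dy":-3.8,"dz":0,"spin":0.05,"grip":0}
    - {"dx":4.2,"dy":-7.6,"dz":0,"spin":0.1,"grip":0}
    - {"dx":6.4,"dy":-11.4,"dz":0,"spin":0.15,"grip":0}
    - {"dx":8.5,"dy":-15.2,"dz":0,"spin":0.2,"grip":0}
    - {"dx":10.6,"dy":-19,"dz":0,"spin":0.24,"grip":0}
    - {"dx":12.7,"dy":-22.6,"dz":0,"spin":0.24,"grip":0}
    - {"dx":14.8,"dy":-26.2,"dz":0,"spin":0.24,"grip":0}
    - {"dx":16.9,"dy":-29.8,"dz":0,"spin":0.24,"grip":0}
    - {"dx":19,"dy":-33.4,"dz":0,"spin":0.24,"grip":0}
    - {"dx":21,"dy":-37,"dz":0,"spin":0.24,"grip":0}
  squeeze: 5

```text
time_s: 2.13
tcp_pos: [0.4127, 0.2786, 0.227]
eef_rot: [-179.9, -0.0, -4.0]
contact_force: [0.8, 0.2, -0.8]
gripper_width: 0.0266
```

Emit:
servo_tool:
  targets:
    - {"dx":0.1,"dy":-4,"dz":0,"spin":0,"grip":0}
    - {"dx":0.2,"dy":-8,"dz":0,"spin":0,"grip":0}
    - {"dx":0.3,"dy":-12,"dz":0,"spin":0,"grip":0}
    - {"dx":0.4,"dy":-16,"dz":0,"spin":0,"grip":0}
    - {"dx":0.5,"dy":-20,"dz":0,"spin":0,"grip":0}
    - {"dx":0.6,"dy":-24,"dz":0,"spin":0,"grip":0}
    - {"dx":0.7,"dy":-28,"dz":-1,"spin":0,"grip":0}
    - {"dx":0.8,"dy":-32,"dz":-2,"spin":0,"grip":0}
    - {"dx":0.8,"dy":-36,"dz":-3.5,"spin":0,"grip":0}
    - {"dx":0.8,"dy":-39,"dz":-5,"spin":0,"grip":0}

```text
time_s: 2.97
tcp_pos: [0.42, -0.112, 0.1769]
eef_rot: [-180.0, -0.1, -4.1]
contact_force: [0.1, 0.4, -0.4]
gripper_width: 0.0002
```

```bash
python3 - <<'E'
from h import *
im=r.capture("side");s=r.get_state();print(s["tcp_pos"],s["eef_rot"],s["gripper_width"],s["time_s"],s["joints"])
w=r.capture("wrist");a=cv2.resize(im[120:310,150:400],(500,380));b=cv2.resize(w,(300,225));b=cv2.copyMakeBorder(b,0,155,0,0,0)
cv2.imwrite("pics/c.png",np.hstack([a,b]))
E
```

```text
[ 0.4177661  -0.11487378  0.17337926] [179.96540709   0.20777082  -4.20185611] 0.00040140376662566263 3.0167 [ 1.08800461e+01 -1.05723466e-01 -3.25793761e+01 -2.44329012e-02
 -5.77359649e+01  7.49312411e+01]
```

View pics/c.png

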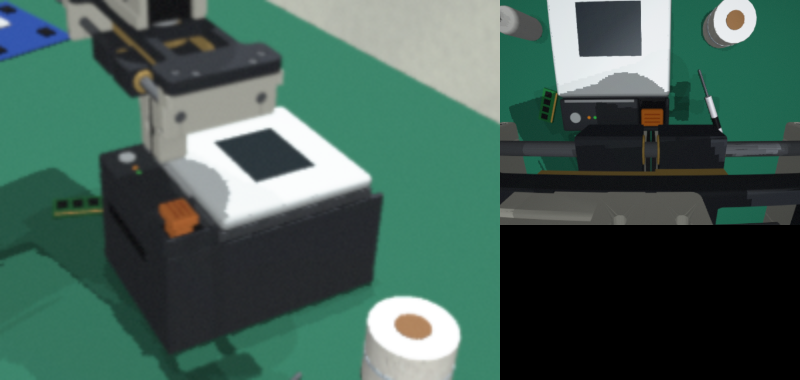

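The wrist view shows the closed fingers in line with the tab at (652,117), and the side view shows them above the tab. I now descend to just above it.

Emit:
servo_tool:
  targets:
    - {"dx":0,"dy":0,"dz":-0.5,"spin":0,"grip":0}
    - {"dx":0,"dy":0,"dz":-1.2,"spin":0,"grip":0}
    - {"dx":0,"dy":0,"dz":-2,"spin":0,"grip":0}
    - {"dx":0,"dy":0,"dz":-2.8,"spin":0,"grip":0}
    - {"dx":0,"dy":0,"dz":-3.4,"spin":0,"grip":0}
    - {"dx":0,"dy":0,"dz":-3.8,"spin":0,"grip":0}
    - {"dx":0,"dy":0,"dz":-4,"spin":0,"grip":0}
    - {"dx":0,"dy":0,"dz":-4.2,"spin":0,"grip":0}
    - {"dx":0,"dy":0,"dz":-4.2,"spin":0,"grip":0}
    - {"dx":0,"dy":0,"dz":-4.2,"spin":0,"grip":0}

```text
time_s: 3.9
tcp_pos: [0.4203, -0.1096, 0.1347]
eef_rot: [180.0, -0.0, -4.0]
contact_force: [0.3, 0.2, 0.2]
gripper_width: 0.0003
```

```bash
python3 - <<'E'
from h import *
P=[]
for i in range(3):
    w=r.capture("wrist");s=r.get_state();P.append(np.r_[s["tcp_pos"],s["contact_force"]])
print(np.round(P,4),s["time_s"])
d=r.cut_out("tab_top","wrist")
for e in d[:2]:
    ys,xs=np.nonzero(e["mask"]);print(e["p"],e["extent"],at_z("wrist",xs.mean(),ys.mean(),.124))
print(proj("wrist",[[.426,-.1167,.127]]))
a=r.capture("side")[150:290,180:340]
cv2.imwrite("pics/d.png",np.hstack([cv2.resize(w,(400,300)),cv2.resize(a,(343,300))]))
E
```

```text
[[ 0.4203 -0.1096  0.1348  0.1179 -0.5236 -0.0077]
 [ 0.4204 -0.1096  0.1348 -0.4143  0.4181 -0.4462]
 [ 0.4203 -0.1097  0.1348 -0.3034 -0.4007 -0.7388]] 4.05
0.77 [248.9, 199.9, 292.5, 226.1] [ 0.43325706 -0.11546694  0.124     ]
[[268.12883768 222.81019831]]
```

View pics/d.png

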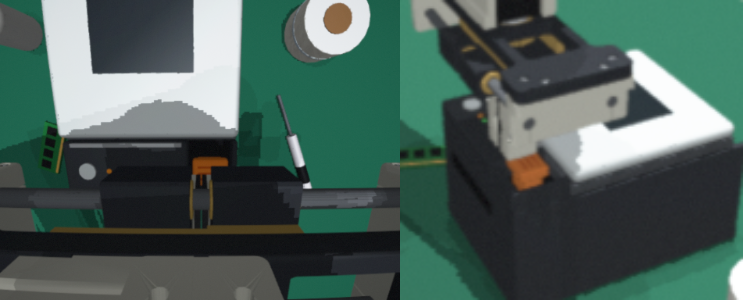

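The fingers sit 7 mm off in y and 4 mm in x because the servo clipped the last move. I correct this and then press gently.

Emit:
servo_tool:
  targets:
    - {"dx":0.2,"dy":-0.4,"dz":0,"spin":0,"grip":0}
    - {"dx":0.4,"dy":-0.7,"dz":0,"spin":0,"grip":0}
    - {"dx":0.4,"dy":-0.7,"dz":-0.3,"spin":0,"grip":0}
    - {"dx":0.4,"dy":-0.7,"dz":-0.6,"spin":0,"grip":0}
    - {"dx":0.4,"dy":-0.7,"dz":-0.8,"spin":0,"grip":0}
    - {"dx":0.4,"dy":-0.7,"dz":-0.9,"spin":0,"grip":0}
    - {"dx":0.4,"dy":-0.7,"dz":-1.0,"spin":0,"grip":0}
    - {"dx":0.4,"dy":-0.7,"dz":-1.1,"spin":0,"grip":0}
    - {"dx":0.4,"dy":-0.7,"dz":-1.1,"spin":0,"grip":0}
    - {"dx":0.4,"dy":-0.7,"dz":-1.1,"spin":0,"grip":0}

```text
time_s: 4.98
tcp_pos: [0.4241, -0.1168, 0.1236]
eef_rot: [180.0, 0.0, -4.0]
contact_force: [-0.7, -1.5, 1.6]
gripper_width: 0.0004
```

Emit:
servo_tool:
  targets:
    - {"dx":0,"dy":0,"dz":-0.05,"spin":0,"grip":0}
    - {"dx":0,"dy":0,"dz":-0.1,"spin":0,"grip":0}
    - {"dx":0,"dy":0,"dz":-0.15,"spin":0,"grip":0}
    - {"dx":0,"dy":0,"dz":-0.2,"spin":0,"grip":0}
    - {"dx":0,"dy":0,"dz":-0.25,"spin":0,"grip":0}
    - {"dx":0,"dy":0,"dz":-0.25,"spin":0,"grip":0}
    - {"dx":0,"dy":0,"dz":-0.25,"spin":0,"grip":0}
    - {"dx":0,"dy":0,"dz":-0.25,"spin":0,"grip":0}
    - {"dx":0,"dy":0,"dz":-0.25,"spin":0,"grip":0}
    - {"dx":0,"dy":0,"dz":-0.25,"spin":0,"grip":0}

```text
time_s: 5.82
tcp_pos: [0.4241, -0.1167, 0.1213]
eef_rot: [180.0, -0.0, -4.0]
contact_force: [-1.3, -2.6, 5.6]
gripper_width: 0.0007
```

```bash
python3 - <<'E'
from h import *
w=r.capture("wrist");a=r.capture("side")[100:290,150:380]
print([r.get_state()[k] for k in("tcp_pos","contact_force","time_s")])
cv2.imwrite("pics/e.png",np.hstack([cv2.resize(w,(400,300)),cv2.resize(a,(363,300))]))
E
```

```text
[array([ 0.42412456, -0.11673161,  0.12124438]), array([-2.6982786 , -1.17485173,  6.5213296 ]), 5.9167]
```

View pics/e.png

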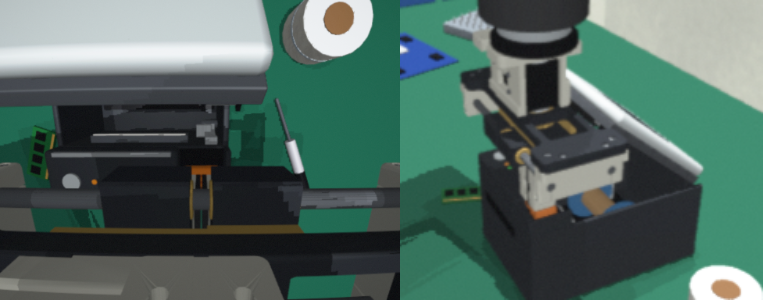

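The cover has sprung ajar; in the wrist picture its lip is across row ~100. I lift off the tab, centre on the cover and stand in front of the lip.

Emit:
servo_tool:
  targets:
    - {"dx":0,"dy":0,"dz":0.8,"spin":0,"grip":0}
    - {"dx":0,"dy":0,"dz":2,"spin":0,"grip":0}
    - {"dx":0,"dy":0.3,"dz":3,"spin":0,"grip":0}
    - {"dx":0.1,"dy":1.3,"dz":3.8,"spin":0,"grip":0}
    - {"dx":0.2,"dy":2.5,"dz":4,"spin":0,"grip":0}
    - {"dx":0.3,"dy":3.7,"dz":4,"spin":0,"grip":0}
    - {"dx":0.4,"dy":4.6,"dz":4,"spin":0,"grip":0}
    - {"dx":1,"dy":5,"dz":4,"spin":0,"grip":0}
    - {"dx":1.8,"dy":4.9,"dz":4,"spin":0,"grip":0}
    - {"dx":2.4,"dy":4.9,"dz":4,"spin":0,"grip":0}

```text
time_s: 6.75
tcp_pos: [0.4493, -0.0674, 0.1611]
eef_rot: [180.0, -0.0, -4.0]
contact_force: [0.8, 0.6, 0.0]
gripper_width: 0.0005
```

```bash
python3 - <<'E'
from h import *
w=r.capture("side");a=w[100:290,150:380]
s=r.get_state();print([s[k] for k in("tcp_pos","contact_force","time_s","eef_rot")])
q=np.load("q.npy");c,t=np.cos(q[2]),np.sin(q[2]);d=s["tcp_pos"][:2]-q[:2];print("printer frame",c*d[0]+t*d[1],-t*d[0]+c*d[1])
cv2.imwrite("pics/f.png",cv2.resize(a,(600,496)))
E
```

```text
[array([ 0.45015729, -0.06760288,  0.16098488]), array([1.11718436, 0.96562313, 1.12803088]), 6.8, array([ 1.79979790e+02, -1.63115386e-02, -4.01514279e+00])]
printer frame -0.06342257830965048 0.0007409454145308322
```

View pics/f.png

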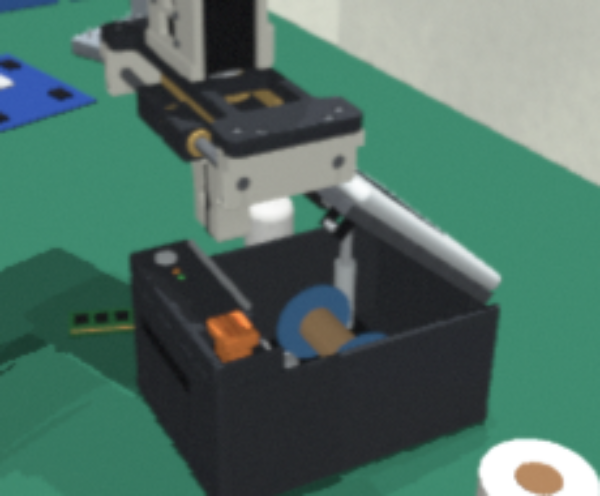

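```bash
python3 - <<'E'
from h import *
w=r.capture("side");s=r.get_state();T=s["tcp_pos"]
k=4;a=cv2.resize(w[95:235,190:320],None,fx=k,fy=k,interpolation=cv2.INTER_CUBIC)
y=np.radians(-4);R=np.array([[np.cos(y),-np.sin(y),0],[np.sin(y),np.cos(y),0],[0,0,1]])
def L(P,col):
    uv=((proj("side",(np.array(P)/1e3)@R.T+T)-[190,95]+.5)*k).astype(int);cv2.polylines(a,[uv.reshape(-1,1,2)],True,col,1)
L([(-9.5,-21,0),(9.5,-21,0),(9.5,21,0),(-9.5,21,0)],(0,0,255))
L([(-39,-96,66),(39,-96,66),(39,96,66),(-39,96,66)],(255,0,255))
L([(-9.5,-21,0),(9.5,-21,0),(9.5,-21,66),(-9.5,-21,66)],(0,255,255))
cv2.imwrite("pics/g.png",a)
E
```

```text
(no output)
```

View pics/g.png

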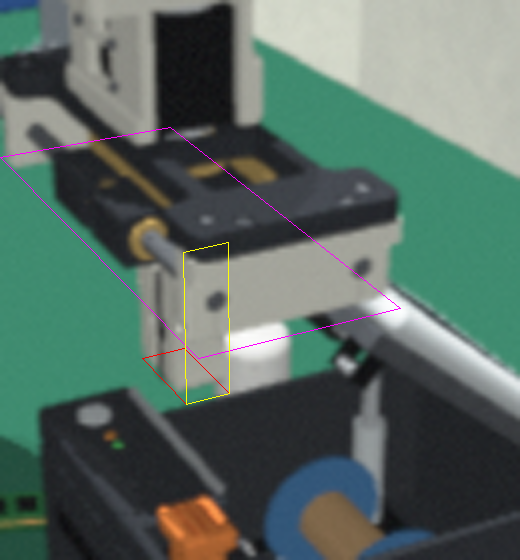

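The overlay matches the given finger and body geometry: red/yellow is the tip and pink is the body's underside. The lip is ahead of the fingers and below the body. I push, rising with the lip's arc.

Emit:
servo_tool:
  targets:
    - {"dx":0.8,"dy":-0.05,"dz":0,"spin":0,"grip":0}
    - {"dx":1.6,"dy":-0.1,"dz":0.2,"spin":0,"grip":0}
    - {"dx":2.3,"dy":-0.15,"dz":0.5,"spin":0,"grip":0}
    - {"dx":3.0,"dy":-0.2,"dz":0.8,"spin":0,"grip":0}
    - {"dx":3.7,"dy":-0.25,"dz":1.3,"spin":0,"grip":0}
    - {"dx":4.4,"dy":-0.3,"dz":1.8,"spin":0,"grip":0}
    - {"dx":5.0,"dy":-0.35,"dz":2.2,"spin":0,"grip":0}
    - {"dx":5.6,"dy":-0.4,"dz":2.6,"spin":0,"grip":0}
    - {"dx":6.2,"dy":-0.45,"dz":3.0,"spin":0,"grip":0}
    - {"dx":6.6,"dy":-0.45,"dz":3.2,"spin":0,"grip":0}

```text
time_s: 7.68
tcp_pos: [0.5153, -0.0722, 0.1938]
eef_rot: [-180.0, -0.1, -4.1]
contact_force: [0.7, 0.4, 0.4]
gripper_width: 0.0005
```

```bash
python3 - <<'E'
from h import *
w=r.capture("side");a=w[60:260,170:400]
s=r.get_state();print([s[k] for k in("tcp_pos","contact_force","time_s")])
cv2.imwrite("pics/i.png",cv2.resize(a,(575,500)))
E
```

```text
[array([ 0.51588825, -0.0721283 ,  0.19386903]), array([ 0.26325192, -0.66708921,  2.44257051]), 7.7333]
```

View pics/i.png

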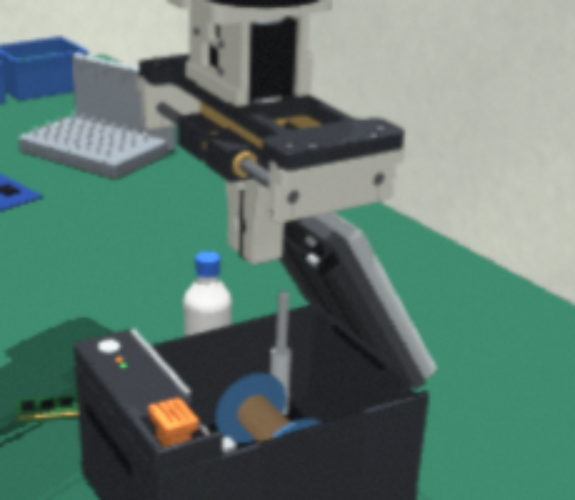

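The cover is at about 60°, resting on the finger flank with the body clear above it. Continuing.

Emit:
servo_tool:
  targets:
    - {"dx":0.6,"dy":-0.05,"dz":0.4,"spin":0,"grip":0}
    - {"dx":1.3,"dy":-0.1,"dz":0.7,"spin":0,"grip":0}
    - {"dx":2.0,"dy":-0.15,"dz":1.0,"spin":0,"grip":0}
    - {"dx":2.8,"dy":-0.2,"dz":1.2,"spin":0,"grip":0}
    - {"dx":3.6,"dy":-0.25,"dz":1.45,"spin":0,"grip":0}
    - {"dx":4.3,"dy":-0.3,"dz":1.6,"spin":0,"grip":0}
    - {"dx":5.0,"dy":-0.35,"dz":1.75,"spin":0,"grip":0}
    - {"dx":5.6,"dy":-0.4,"dz":1.85,"spin":0,"grip":0}
    - {"dx":6.2,"dy":-0.45,"dz":1.9,"spin":0,"grip":0}
    - {"dx":6.6,"dy":-0.45,"dz":1.9,"spin":0,"grip":0}

```text
time_s: 8.57
tcp_pos: [0.5809, -0.0768, 0.212]
eef_rot: [180.0, -0.0, -4.1]
contact_force: [0.6, -0.3, -0.1]
gripper_width: 0.0007
```

Emit:
servo_tool:
  targets:
    - {"dx":0.4,"dy":0,"dz":0,"spin":0,"grip":0}
    - {"dx":0.8,"dy":-0.05,"dz":0,"spin":0,"grip":0}
    - {"dx":1.2,"dy":-0.1,"dz":0,"spin":0,"grip":0}
    - {"dx":1.5,"dy":-0.1,"dz":0,"spin":0,"grip":0}
    - {"dx":1.8,"dy":-0.1,"dz":0,"spin":0,"grip":0}
    - {"dx":2.0,"dy":-0.15,"dz":0,"spin":0,"grip":0}
    - {"dx":2.0,"dy":-0.15,"dz":0,"spin":0,"grip":0}
    - {"dx":2.0,"dy":-0.15,"dz":0,"spin":0,"grip":0}
    - {"dx":2.0,"dy":-0.15,"dz":0,"spin":0,"grip":0}
    - {"dx":2.0,"dy":-0.15,"dz":0,"spin":0,"grip":0}

```text
time_s: 9.4
tcp_pos: [0.6, -0.0782, 0.2121]
eef_rot: [-180.0, 0.0, -4.1]
contact_force: [0.1, 0.0, 0.2]
gripper_width: 0.0006
```

```bash
python3 - <<'E'
from h import *
w=r.capture("side");a=w[60:260,170:400]
s=r.get_state();print([s[k] for k in("tcp_pos","contact_force","time_s")])
cv2.imwrite("pics/j.png",cv2.resize(a,(575,500)))
E
```

```text
[array([ 0.5999998 , -0.07815837,  0.21216489]), array([-0.10813577,  0.66723421, -0.23753372]), 9.45]
```

View pics/j.png

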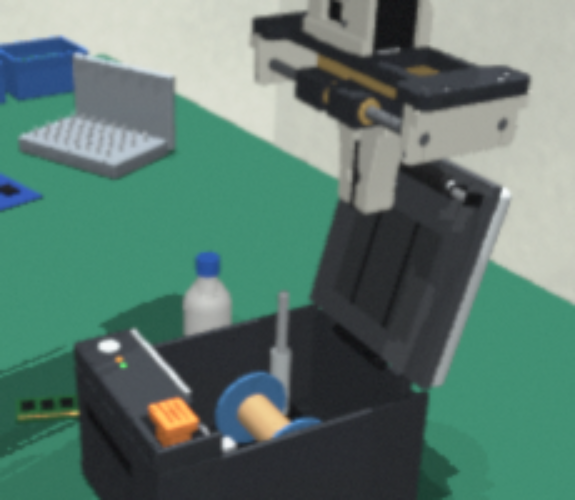

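The cover has fallen past vertical onto its stop, with no contact force. I back the fingers straight off.

Emit:
servo_tool:
  targets:
    - {"dx":-0.8,"dy":0.05,"dz":0,"spin":0,"grip":0}
    - {"dx":-2,"dy":0.1,"dz":0,"spin":0,"grip":0}
    - {"dx":-3.5,"dy":0.2,"dz":0,"spin":0,"grip":0}
    - {"dx":-5,"dy":0.3,"dz":0,"spin":0,"grip":0}
    - {"dx":-7,"dy":0.4,"dz":0,"spin":0,"grip":0}
    - {"dx":-9,"dy":0.5,"dz":0.5,"spin":0,"grip":0}
    - {"dx":-11,"dy":0.6,"dz":1.5,"spin":0,"grip":0}
    - {"dx":-12.5,"dy":0.7,"dz":2.5,"spin":0,"grip":0}
    - {"dx":-13.5,"dy":0.7,"dz":3,"spin":0,"grip":0}
    - {"dx":-13.5,"dy":0.7,"dz":3,"spin":0,"grip":0}

```text
time_s: 10.28
tcp_pos: [0.4639, -0.0712, 0.2437]
eef_rot: [-179.9, -0.2, -4.0]
contact_force: [-0.1, 0.5, 0.5]
gripper_width: 0.0002
```

```bash
python3 - <<'E'
from h import *
w=r.capture("side");s=r.get_state();print([s[k] for k in("tcp_pos","contact_force","time_s")])
q=np.load("q.npy");c,t=np.cos(q[2]),np.sin(q[2])
a=cv2.resize(w[60:380,150:410],None,fx=1.8,fy=1.8)
for th,col in((1.83,(0,0,255)),(1.5,(0,255,255))):
    X=.09-.15*np.cos(th);Z=.1+.15*np.sin(th)
    P=[[q[0]+c*X-t*y,q[1]+t*X+c*y,Z] for y in(-.072,.072)]
    uv=((proj("side",P)-[150,60])*1.8).astype(int);cv2.line(a,tuple(map(int,uv[0])),tuple(map(int,uv[1])),col,1)
cv2.imwrite("pics/k.png",a)
for n,z in(("label_roll",0.028),("cleaner_bottle",.05),("memory_module",.003),("screwdriver",.006)):
    d=r.cut_out(n,"side")
    if d: ys,xs=np.nonzero(d[0]["mask"]);print(n,at_z("side",xs.mean(),ys.mean(),z).round(3))
E
```

```text
[array([ 0.46479079, -0.0710975 ,  0.24302589]), array([ 0.72875441, -0.95681628, -0.46096943]), 10.3333]
label_roll [ 0.384 -0.254  0.028]
cleaner_bottle [0.595 0.126 0.05 ]
memory_module [0.425 0.098 0.003]
screwdriver [ 0.39  -0.24   0.006]
```

View pics/k.png

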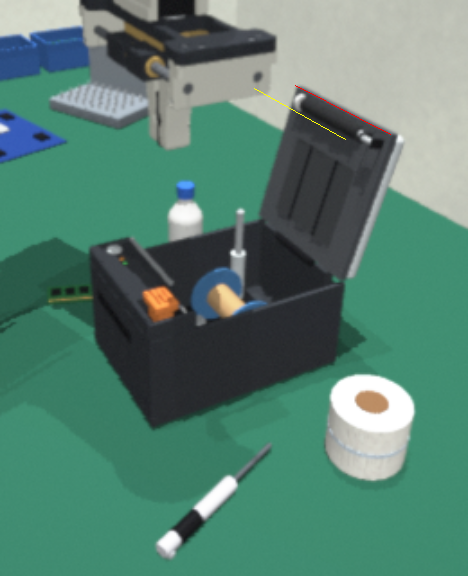

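The lip lies on the predicted line for 1.83 rad. The roll is still at side pixel (356,297), unchanged, so the network's odd roll position is a misdetection. The bottle's small shift comes from more of it being visible now.

```bash
python3 -c "
from plant import r
print(r.close_job())"
```

```text
the job is handed in; nothing more can be done
None
```

I opened the printer with the closed fingers only and handed the job in at about 10.5 s. I pressed the orange tab with about 6 N until the cover sprang ajar. Then I pushed the cover's lip up and back along its arc until it fell onto its stop, and backed the fingers off.

**Cover:** in the last side picture the lip lies on the line predicted for 1.83 rad, so the cover is fully open. The contact force was about zero and the arm was clear of everything.

**Loose items:** the screwdriver and memory module measured the same as at the start.
- **Label roll:** the trained network's last position, (0.384, -0.254), disagreed with its first, (0.554, -0.253). The picture shows the roll at its original pixel, so I took this as a misdetection.
- **Bottle:** its estimate moved about 2 cm. I put this down to the printer hiding less of it once the cover was open. The arm never went near it.

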